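# Clear the board holder, then hold its spring jaw open at the mark

## Task

I want to put the circuit board in the spring-jaw holder, so get the holder ready: the small and medium cups stand in it where the board goes, so nest them away in size order into the large cup where it stands on the bench, the medium in the large and the small in the medium. Then pull the spring jaw out by its bridge handle until its pointer stands at the line on the index block, and finish while still holding it there, because it springs shut if you let go. Leave the index block as it is set and everything else on the bench where it lies.

Things in the scene. Friction and masses are not known exactly. Their poses are not given: they have to be found in the camera images.
- holder: spring-jaw circuit-board holder, fixed: aluminium plate 250 x 197 x 8 mm, end blocks 35 mm high, fixed jaw 27 mm high at its +x end, a sliding jaw near its middle, a spring tube sticking out 97 mm at its -x end. Origin: on the bench midway between the end blocks; x from sliding to fixed jaw, z up. The board's place between the jaws, where two cups stand on the plate: x -8 to 91 mm, y -60 to 60 mm
- jaw (a joint): travel of the sliding jaw in m: 0 = shut (sprung home), grows as it is pulled along the holder's -x, stop at 0.075. The spring pulls it shut with about 5.4 N at 0 and 120 N/m more (12.6 N at 0.06)
- jaw_handle (a point): middle of the crossbar of the bridge handle on the sliding jaw: round steel bar 12 mm thick, 84 mm long along the holder's y, its middle 58 mm above the bench, free below (jaw top 28 mm above the bench) between two 10 mm posts 72 mm apart. Moves with the jaw; at x = -20 mm of the holder when shut
- jaw_pointer (a point): tip of the thin steel pointer that sticks out of the sliding jaw's +y side over the scale, 22 mm above the bench, at the same x (in the holder's frame) as the handle bar; moves with the jaw
- mark (a point): the black line engraved across the top of the aluminium index block (24 x 18 mm, top 22 mm above the bench) beside the scale on the holder's +y side; the point is the line's end next to the pointer's path. Pull the jaw until pointer and line have the same x in the holder's frame: 32 to 62 mm of travel
- cup_large: turned plain aluminium cup, 50 mm high, base 9 mm thick, wall 2.5 mm; outside diameter 70 mm at the rim, 62 at the foot; inside 65 at the rim, 57 at the floor. Origin: centre of its underside, z up. Stands on the bench to the left or right of the holder.
- cup_medium: turned plain aluminium cup, 50 mm high, base 9 mm thick, wall 2.5 mm; outside diameter 55 mm at the rim, 48 at the foot; inside 50 at the rim, 43 at the floor. Origin: centre of its underside, z up. Stands in the holder between the jaws, beside the small one. In the large cup it stands on that one's floor, its rim 9 mm above the large one's rim, with 4.5 mm play all round.
- cup_small: turned plain aluminium cup, 50 mm high, base 9 mm thick, wall 2.5 mm; outside diameter 41 mm at the rim, 35 at the foot; inside 36 at the rim, 30 at the floor. Origin: centre of its underside, z up. Stands in the holder between the jaws. In the medium cup its rim is 9 mm above the medium one's rim, with 4 mm play all round.
- jar: closed glass jar, 48 mm across, 62 mm high, white cap; stands on the other side of the holder from the large cup; not to be moved. Origin: centre of its underside
- bottle: small white bottle, 42 mm across, 115 mm high, behind the holder; not to be moved. Origin: centre of its underside
- loupe: black eye loupe, 36 mm across, 36 mm high, behind the holder; not to be moved. Origin: centre of its underside
- screwdriver: screwdriver 150 mm long lying in front to the left; not to be moved. Origin: about its middle, x along it to the tip
- tweezers: steel tweezers 130 mm long lying in front to the right; not to be moved. Origin: about the middle, x along it to the tips
- caliper: caliper 200 mm long lying behind to the right; not to be moved. Origin: middle of its beam, x along it away from the jaws
- board: green circuit board 130 x 100 mm lying behind to the left; it is loaded later by someone else, not to be moved. Origin: centre of its underside
There are look-alikes about, which are no part of the job. Leave any blue or purple look-alike of the cup_small alone. Leave any pink look-alike of the cup_medium alone.

How it is judged:
By the outcome, as a careful person would: the job done as asked, in the order asked, and still so for the second after the job is handed in, while the arm keeps its last pose, push and grip.
It also fails if it takes over 58 s, if anything falls off the work surface, if the arm or the gripper's body presses on something with over 40 N, if the wrist force passes 120 N, or if a joint passes its speed limit or range.

## Robot

A 6-joint arm with a two-finger parallel gripper is mounted at the origin on the work surface. World frame = base frame: x ahead of the robot, y to its left, z up, the work surface at z = 0. Lengths are in m, angles in rad, forces in N, time in s.
With the tool pointing down it reaches from about 0.375 to 0.975 m from the base axis. Payload 3.8 kg.
Tool frame: the origin (TCP) lies midway between the tips of the shut fingers; the grasp point (between the pads) lies 19 mm behind it; z points along the fingers, y is the line along which they close (so a half turn about z gives the same grasp; the last joint's range is limited). The gripper opens to 88 mm and grips with 3 to 60 N. Pads are 18 mm wide; open, the fingers measure 123 mm over their backs; the gripper's body (75 mm by 187 mm) begins 45 mm behind the grasp point.
Start: joints at [-1.351, 0.264, 1.604, -0, 1.274, -0.037], TCP at [0.171, -0.653, 0.239] pointing down, gripper open.
Joint ranges: [-2.63, 2.63], [-0.94, 2.18], [0.31, 2.57], [-1.31, 4.45], [0, 2.66], [-2.55, 2.55]. Speed limits (rad/s): [2.57, 2.57, 3.14, 3.14, 3.14, 3.14].

## Interface

Orientations are given as a rotation vector (axis times angle).
In Python, from cell import manip, inverse_kinematics, cams, order gives the robot as it stands. Calls block until the motion is done:
- manip.move_pose(position, orientation): joint-space move of the TCP to a pose.
- manip.move_linear(position, rate=0.15, rot=None): straight line of the TCP; rot=None keeps the orientation; rate is the mean speed in m/s.
- manip.set_joints(angles): joint-space move.
- manip.set_gripper(opening, force=None): finger opening in m; force is the grip in N (None keeps the last); returns when the fingers have stopped.
- manip.dwell(seconds).
- inverse_kinematics(position, orientation): joint angles nearest the present ones, or None.
- manip.state(): the state.
- cams.capture(name): name is "scene" or "top" or "wrist"; returns a dict with "image" (480x640x3 uint8, blue, green, red), "z_map" (480x640 float32, m along the optical axis (not along the pixel's ray), 0 where there is no reading), "intrinsics" (3x3 intrinsics, pixels), "k1" (the pictures are not rectified: a ray, as slopes to the right and down, at radius r is drawn at 1 + k1 r^2 times it, then the intrinsics apply), "position" and "orientation" of the camera in the world; the wrist camera has in their place "T_tool_cam" (4x4, takes a point from camera to tool coordinates, whose origin is the TCP and whose axes are the flange's). Camera axes: x right, y down, z forward; pixel columns grow to the right and rows downward; lengths in m; the calibration is good to about 2 mm. A picture is of the moment at which its call begins: read the wrist's pose just before it.
A pose or a line that the arm cannot do raises manip.IKError and nothing moves.
- order.close_job(): hands the job in; it is judged then, once.
The state is a dict: "clock": time; "joint_pos": joint angles; "joint_velocities": joint speeds; "tau": joint torques, N m; "tool_pos": TCP position; "tcp_rot": TCP orientation; "contact_force": force on the tool from outside, world axes, zero at the start; "moment": the same for the moment, N m; "gripper_width": finger opening in m; "grasp_force": force on a finger pad.
Only numpy, scipy, OpenCV 4.12 (cv2) and the standard library are available. Lean on these libraries where they do the work, as an engineer would, in place of code of your own. Each camera call takes 0.05 s, during which the arm holds its last target. There are 200 camera calls.

## Working session

There is one attempt and no reset: what is moved stays moved. The work goes in short steps, each a Python script; the robot and the scene stay as the last script left them, time stands still between calls to the robot, and variables do not carry over. Pictures are saved under pics/ and viewed, at most 10 in all, crops included, and the job is handed in when it is done.

```bash
ls; mkdir -p pics; cat > h.py <<'E'
import numpy as np, cv2
from scipy.spatial.transform import Rotation as R
from cell import manip, inverse_kinematics, cams, order
def cap(name):
    s=manip.state(); c=cams.capture(name)
    if name=="wrist":
        T=np.eye(4);T[:3,:3]=R.from_rotvec(s["tcp_rot"]).as_matrix();T[:3,3]=s["tool_pos"]
        c["T"]=T@np.array(c["T_tool_cam"])
    else:
        T=np.eye(4);o=np.array(c["orientation"]);T[:3,:3]=o if o.shape==(3,3) else R.from_rotvec(o).as_matrix()
        T[:3,3]=c["position"];c["T"]=T
    return c
def slopes(c,uv):
    uv=np.atleast_2d(np.array(uv,float))
    return cv2.undistortPoints(uv[:,None],np.array(c["intrinsics"]),np.array([c["k1"],0,0,0.]))[:,0]
def ray(c,uv):
    p=slopes(c,uv);d=np.c_[p,np.ones(len(p))]@c["T"][:3,:3].T
    return c["T"][:3,3],d
def atz(c,uv,z):
    o,d=ray(c,uv);return o+d*((z-o[2])/d[:,2:3])
def cloud(c):
    v,u=np.mgrid[:480,:640];uv=np.c_[u.ravel(),v.ravel()]
    o,d=ray(c,uv);return (o+d*c["z_map"].ravel()[:,None]).reshape(480,640,3)
def tri(c1,uv1,c2,uv2):
    o1,d1=ray(c1,uv1);o2,d2=ray(c2,uv2);d1=d1[0];d2=d2[0]
    t=np.linalg.lstsq(np.c_[d1,-d2],o2-o1,rcond=None)[0]
    return (o1+d1*t[0]+o2+d2*t[1])/2,np.linalg.norm(o1+d1*t[0]-o2-d2*t[1])
def proj(c,P):
    Ti=np.linalg.inv(c["T"]);p=np.atleast_2d(P)@Ti[:3,:3].T+Ti[:3,3]
    return cv2.projectPoints(p,np.zeros(3),np.zeros(3),np.array(c["intrinsics"]),np.array([c["k1"],0,0,0.]))[0][:,0]
E
python3 - <<'E'
from h import *
import pickle
for n in("scene","top"):
    c=cap(n);cv2.imwrite(f"pics/{n}.png",c["image"]);pickle.dump(c,open(n+".pkl","wb"))
    print(n,c["T"].round(3).tolist(),c["intrinsics"],c["k1"],(c["z_map"]>0).mean())
print(manip.state())
E
```

```text
pics
scene [[-0.05, 0.621, -0.782, 1.209], [0.999, 0.041, -0.031, 0.027], [0.013, -0.783, -0.622, 0.572], [0.0, 0.0, 0.0, 1.0]] [[450.63002643   0.         321.18714552]
 [  0.         450.63002643 232.54299835]
 [  0.           0.           1.        ]] -0.057324116093603765 0.996015625
top [[0.017, -0.991, 0.129, 0.412], [-1.0, -0.019, -0.011, -0.0], [0.014, -0.129, -0.992, 1.161], [0.0, 0.0, 0.0, 1.0]] [[549.37293658   0.         321.44205748]
 [  0.         549.37293658 247.90875123]
 [  0.           0.           1.        ]] 0.03966958994139598 0.9960807291666667
{'clock': 0.1, 'joint_pos': array([-1.35089260e+00,  2.64625755e-01,  1.60522373e+00, -1.21878076e-05,
        1.27370770e+00, -3.68936317e-02]), 'joint_velocities': array([ 0.00015474, -0.00300759, -0.00444247,  0.00110115, -0.00116892,
        0.00248635]), 'tau': array([ 1.42067518e-03, -5.03616071e+01, -3.58071649e+01,  7.29423738e-02,
        2.32817559e-02, -5.65755340e-05]), 'tool_pos': array([ 0.17129843, -0.65224208,  0.237555  ]), 'tcp_rot': array([-3.11379183e+00, -4.02024112e-01,  3.00017311e-04]), 'contact_force': array([-0.19083646, -0.51465866,  0.352     ]), 'moment': array([-0.05077562,  0.07633106, -0.02107432]), 'grasp_force': 0.0, 'gripper_width': 0.0881499803099016}
```

View pics/scene.png

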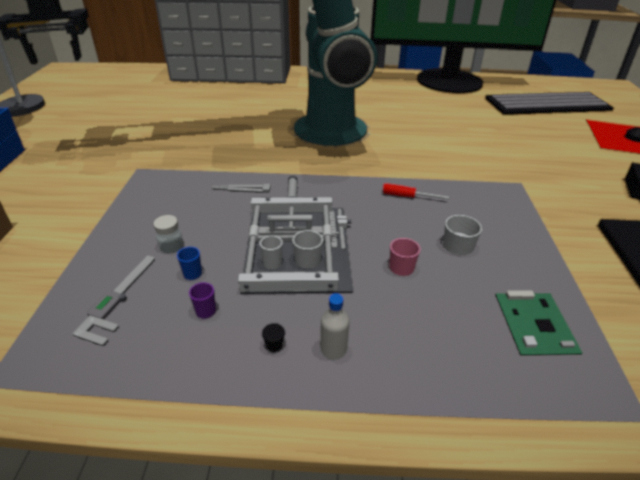

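View pics/top.png

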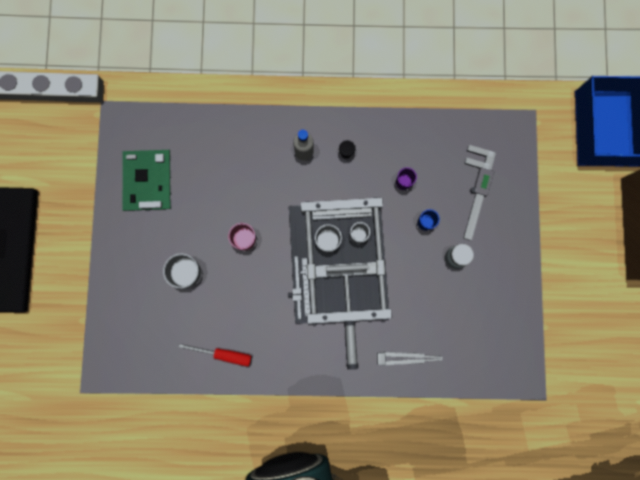

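Scene/top pictures: plain aluminium cups at top-view (183,271) large on the left, (327,238) medium and (359,233) small in the holder. The look-alikes are pink (243,237), blue (428,220) and purple (405,179), and I leave those alone. The handle bar is at about (345,268) and the index block near (296,294). Next I measure by depth.

```bash
python3 - <<'E'
from h import *
import pickle
for n in("scene","top"):
    c=pickle.load(open(n+".pkl","rb"));P=cloud(c)
    print(n)
    m=((P[...,2]>.035)&(P[...,2]<.13)&(P[...,0]>.2)&(P[...,0]<.9)&(abs(P[...,1])<.5)).astype(np.uint8)
    k,l,s,ct=cv2.connectedComponentsWithStats(m)
    for i in range(1,k):
        if s[i,4]>25:
            q=P[l==i]; print(ct[i].round(),s[i,4],'mid',((q.min(0)+q.max(0))/2).round(3),'ext',np.ptp(q,axis=0).round(3),'ztop',np.percentile(q[:,2],95).round(3))
c=cap("wrist");print(np.array(c["T_tool_cam"]).round(4).tolist(),c["intrinsics"][0][0],c["k1"])
E
```

```text
scene
[166. 227.] 501 mid [ 0.553 -0.293  0.049] ext [0.046 0.044 0.028] ztop 0.062
[289. 219.] 340 mid [ 0.522 -0.061  0.05 ] ext [0.015 0.082 0.028] ztop 0.063
[463. 228.] 469 mid [0.51  0.273 0.043] ext [0.073 0.07  0.017] ztop 0.049
[308. 243.] 571 mid [ 0.582 -0.022  0.047] ext [0.057 0.053 0.024] ztop 0.057
[271. 246.] 412 mid [ 0.594 -0.087  0.047] ext [0.042 0.04  0.023] ztop 0.057
[404. 249.] 384 mid [0.582 0.154 0.043] ext [0.057 0.052 0.016] ztop 0.049
[188. 256.] 290 mid [ 0.625 -0.23   0.042] ext [0.041 0.039 0.015] ztop 0.049
[201. 293.] 346 mid [ 0.713 -0.184  0.043] ext [0.043 0.041 0.015] ztop 0.049
[335. 322.] 1134 mid [0.782 0.033 0.076] ext [0.033 0.041 0.081] ztop 0.114
top
[89. 89.] 115 mid [0.886 0.482 0.038] ext [0.028 0.034 0.005] ztop 0.04
[303. 143.] 423 mid [0.771 0.029 0.078] ext [0.038 0.041 0.085] ztop 0.117
[347. 148.] 193 mid [ 0.773 -0.063  0.04 ] ext [0.034 0.034 0.01 ] ztop 0.041
[407. 176.] 147 mid [ 0.71  -0.186  0.046] ext [0.042 0.039 0.021] ztop 0.054
[341. 204.] 493 mid [ 0.651 -0.053  0.04 ] ext [0.029 0.169 0.009] ztop 0.04
[430. 218.] 140 mid [ 0.622 -0.234  0.046] ext [0.039 0.041 0.022] ztop 0.054
[240. 234.] 168 mid [0.579 0.151 0.046] ext [0.053 0.052 0.021] ztop 0.053
[360. 230.] 146 mid [ 0.591 -0.089  0.049] ext [0.039 0.039 0.028] ztop 0.062
[328. 235.] 194 mid [ 0.578 -0.026  0.049] ext [0.054 0.053 0.028] ztop 0.062
[460. 255.] 437 mid [ 0.548 -0.295  0.052] ext [0.044 0.043 0.034] ztop 0.067
[178. 269.] 266 mid [0.506 0.27  0.045] ext [0.071 0.07  0.021] ztop 0.054
[346. 267.] 248 mid [ 0.517 -0.064  0.061] ext [0.016 0.083 0.017] ztop 0.068
[350. 315.] 562 mid [ 0.421 -0.071  0.04 ] ext [0.029 0.167 0.01 ] ztop 0.041
[[-0.0009, -0.9628, -0.2702, 0.0693], [1.0, -0.0009, 0.0002, 0.0005], [-0.0005, -0.2702, 0.9628, -0.1458], [0.0, 0.0, 0.0, 1.0]] 364.53725397090903 0.011991254959549698
```

```bash
python3 - <<'E'
import cv2
a=cv2.imread("pics/top.png")[190:375,275:400];cv2.imwrite("pics/topcrop.png",cv2.resize(a,None,fx=3.2,fy=3.2,interpolation=cv2.INTER_CUBIC))
E
```

```text
(no output)
```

View pics/topcrop.png

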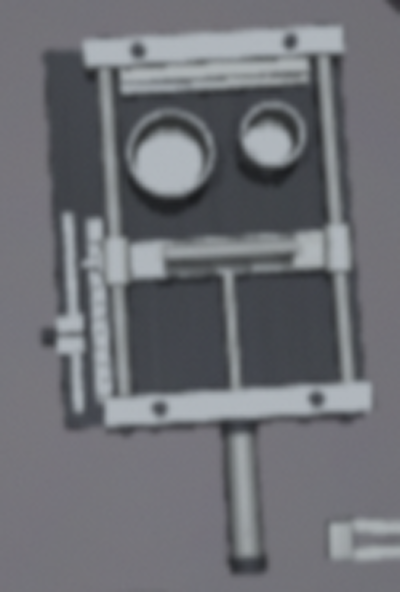

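The enlarged crop shows two plain aluminium cups in the holder, with the medium at crop (170,153) and the small at (271,136). The handle bar is at (230,255) and the index block with its knob at (68,333). Now the wrist views.

```bash
cat >> h.py <<'E'
def rot(psi): return (R.from_euler('z',psi)*R.from_euler('x',np.pi)).as_rotvec()
def circ(c,P,x,y,z,r,dz=.004):
    """fit a rim circle to cloud points near (x,y) in the top dz below the local top"""
    d=np.hypot(P[...,0]-x,P[...,1]-y); m=(d<r+.012)&(P[...,2]>z-.015)&(P[...,2]<z+.02)
    q=P[m]; zt=np.percentile(q[:,2],90); q=q[abs(q[:,2]-zt)<dz]
    from scipy.optimize import least_squares
    f=least_squares(lambda p:np.hypot(q[:,0]-p[0],q[:,1]-p[1])-p[2],[x,y,r],loss='soft_l1',f_scale=.002)
    return f.x.round(4),round(float(zt),4),len(q)
E
python3 - <<'E'
from h import *
import pickle
for n,p,psi in(("wA",[.51,-.06,.20],1.65),("wB",[.53,0.0,.22],1.65),("wC",[.50,.20,.22],1.65)):
    manip.move_pose(p,rot(psi)); manip.dwell(.15)
    c=cap("wrist");P=cloud(c);pickle.dump(c,open(n+".pkl","wb"));cv2.imwrite(f"pics/{n}.png",c["image"])
    print(n,manip.state()["clock"])
    for nm,x,y,z,r in(("med",.580,-.024,.058,.0265),("small",.592,-.088,.058,.0195),("large",.508,.271,.05,.034)):
        try: print(nm,circ(c,P,x,y,z,r))
        except Exception as e: print(nm,"-",str(e)[:40])
    m=(P[...,2]>.06)&(P[...,2]<.075)&(abs(P[...,0]-.52)<.03)&(abs(P[...,1]+.06)<.05)
    if m.any():
        q=P[m];print("bar",((q.min(0)+q.max(0))/2).round(4),np.ptp(q,axis=0).round(4),np.median(q[:,2]))
E
```

```text
wA 2.7833
med (array([ 0.5794, -0.0232,  0.0259]), 0.0583, 790)
small (array([ 0.5924, -0.0879,  0.0189]), 0.0583, 509)
large - index -1 is out of bounds for axis 0 wit
bar [ 0.5186 -0.0619  0.0631] [0.017  0.0835 0.0063] 0.06296351180994506
wB 3.3583
med (array([ 0.5796, -0.0232,  0.0257]), 0.0584, 611)
small (array([ 0.5926, -0.0877,  0.0189]), 0.0583, 431)
large - index -1 is out of bounds for axis 0 wit
bar [ 0.5187 -0.0617  0.063 ] [0.017  0.0844 0.006 ] 0.06304714574455489
wC 4.3833
med (array([ 0.5793, -0.0226,  0.0262]), 0.0579, 213)
small - index -1 is out of bounds for axis 0 wit
large (array([0.5081, 0.273 , 0.0333]), 0.0503, 945)
```

View pics/wA.png

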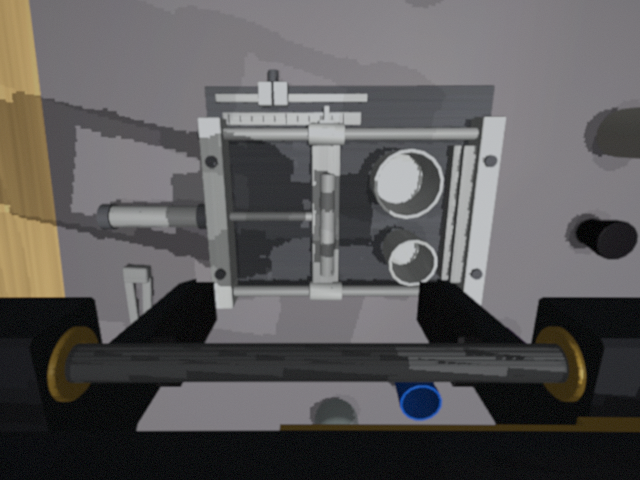

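View pics/wB.png

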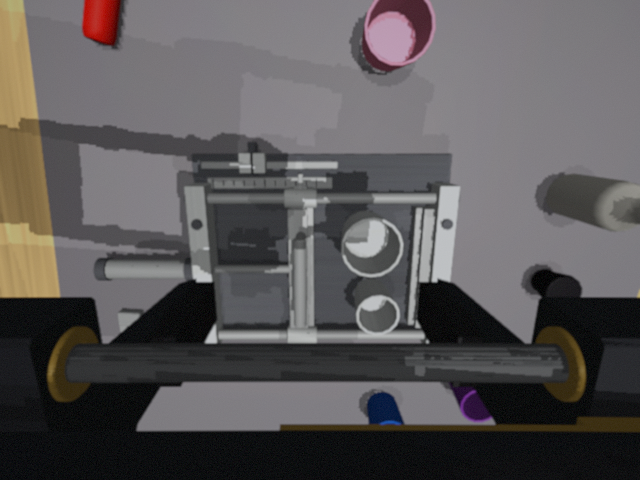

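Both pictures show the holder clear below the gripper, with the pointer at wA (327,110) and the index block at wA (273,92). The rims measure 58, 58 and 50 mm high and the bar top 64 mm, all as expected. Next I pick the medium cup with a diagonal grip, clear of the small cup and the handle.

```bash
cat >> h.py <<'E'
def st(t):
    s=manip.state();print(t,"t%.1f"%s["clock"],"w%.4f"%s["gripper_width"],"g%.1f"%s["grasp_force"],"F",np.round(s["contact_force"],1),"p",np.round(s["tool_pos"],4))
    return s
def pick(x,y,z,psi,op):
    manip.set_gripper(op); manip.move_pose([x,y,.12],rot(psi))
    manip.move_linear([x,y,z],.12); st("down"); manip.set_gripper(0.02,20); st("grip")
    manip.move_linear([x,y,.16],.15); st("lift")
E
python3 - <<'E'
from h import *
pick(.5794,-.0231,.0490,np.radians(50),.072)
manip.move_linear([.508,.2725,.155],.25)
manip.move_linear([.508,.2725,.075],.15);st("pre")
c=cap("wrist");cv2.imwrite("pics/p1.png",c["image"])
E
```

```text
down t6.6 w0.0722 g0.0 F [ 0.5 -0.6  0.5] p [ 0.58   -0.0228  0.0495]
grip t7.0 w0.0545 g20.0 F [ 0.7 -0.   4.3] p [ 0.5802 -0.0231  0.0501]
lift t7.9 w0.0543 g20.0 F [ 1.1 -0.1 -1. ] p [ 0.5785 -0.0231  0.1588]
pre t9.9 w0.0542 g20.0 F [ 0.3 -0.5 -0.9] p [0.5087 0.2723 0.0755]
```

```bash
python3 - <<'E'
from h import *
manip.move_linear([.508,.2725,.0535],.08);s=st("low")
if abs(s["contact_force"][2])<8:
    manip.set_gripper(.072);st("open")
    manip.move_linear([.508,.2725,.13],.2)
    c=cap("wrist");cv2.imwrite("pics/p2.png",c["image"]);P=cloud(c)
    print(circ(c,P,.508,.2725,.059,.0265), circ(c,P,.508,.2725,.05,.034,.002))
E
```

```text
low t10.4 w0.0543 g20.0 F [ 0.2  0.2 -0.4] p [0.5072 0.2722 0.0526]
open t10.8 w0.0719 g0.0 F [ 1.   0.9 -0.3] p [0.5082 0.2726 0.0538]
(array([0.5079, 0.2721, 0.0257]), 0.0591, 1238) (array([0.5078, 0.272 , 0.0258]), 0.0589, 1091)
```

View pics/p2.png

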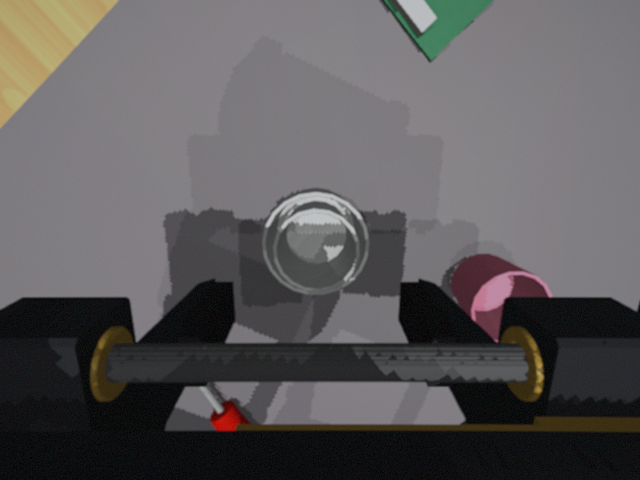

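The picture shows the medium nested concentrically in the large at (316,243), with its rim at 59 mm, so it is seated. Now the small cup.

```bash
python3 - <<'E'
from h import *
manip.move_linear([.55,.1,.16],.3)
pick(.5925,-.0878,.0490,np.radians(70),.060)
s=st("")
if s["gripper_width"]>.036:
    manip.move_linear([.508,.272,.165],.25)
    manip.move_linear([.508,.272,.0625],.12);s=st("low")
    if abs(s["contact_force"][2])<8:
        manip.set_gripper(.060);st("open")
        manip.move_linear([.508,.272,.14],.2)
        c=cap("wrist");cv2.imwrite("pics/p3.png",c["image"]);P=cloud(c)
        print(circ(c,P,.508,.272,.068,.0195))
E
```

```text
down t14.1 w0.0596 g0.0 F [-0.2 -0.2  0.6] p [ 0.5931 -0.0875  0.0495]
grip t14.6 w0.0392 g20.0 F [-0.1  0.3  4.6] p [ 0.5931 -0.088   0.0499]
lift t15.5 w0.0390 g20.0 F [-0.4  0.1 -0.6] p [ 0.5916 -0.0877  0.1588]
 t15.5 w0.0390 g20.0 F [-0.4  0.1 -0.6] p [ 0.5916 -0.0877  0.1588]
low t18.1 w0.0390 g20.0 F [-0.5  0.3 -1.2] p [0.5088 0.2723 0.0633]
open t18.6 w0.0604 g0.0 F [ 0.7 -0.6  1. ] p [0.5081 0.2721 0.0627]
(array([0.509 , 0.2726, 0.0188]), 0.068, 889)
```

Small cup seated, rim at 68 mm. Next a close view of the pointer and index line from two places.

```bash
python3 - <<'E'
from h import *
import pickle
ims=[]
for n,p in(("k1",[.475,-.045,.13]),("k2",[.515,-.035,.13])):
    manip.move_pose(p,rot(1.65)); manip.dwell(.2)
    c=cap("wrist");pickle.dump(c,open(n+".pkl","wb"));P=cloud(c)
    q=P[(P[...,2]>.060)&(P[...,2]<.072)&(abs(P[...,0]-.519)<.02)&(abs(P[...,1]+.062)<.05)]
    v=np.linalg.svd((q-q.mean(0))[:,:2],full_matrices=False)[2][0]; print("bar",q.mean(0).round(4),"dir",np.degrees(np.arctan2(-v[0]*np.sign(v[1]),abs(v[1]))).round(2),np.ptp(q,axis=0).round(3))
    uv=proj(c,[[.49,.03,.022]])[0];u0,v0=int(uv[0])-70,max(0,int(uv[1])-50)
    u0=max(0,u0);print(n,u0,v0)
    ims.append(cv2.resize(c["image"][v0:v0+100,u0:u0+160],None,fx=5,fy=3*5/3,interpolation=cv2.INTER_CUBIC)[:300*5//3])
    # fixed-jaw/end-block edges direction
    for lo,hi,x0 in((.033,.037,.42),(.033,.037,.651)):
        e=P[(P[...,2]>lo)&(P[...,2]<hi)&(abs(P[...,0]-x0)<.03)&(abs(P[...,1]+.06)<.1)]
        if len(e)>100: v=np.linalg.svd((e-e.mean(0))[:,:2],full_matrices=False)[2][0];print("block",e.mean(0).round(4),np.degrees(np.arctan(-v[0]/v[1])).round(2),len(e))
for i,a in enumerate(ims): cv2.imwrite(f"pics/k{i+1}.png",a);print(a.shape)
st("")
E
```

```text
bar [ 0.5173 -0.0578  0.0628] dir 3.79 [0.017 0.084 0.006]
k1 277 79
block [ 0.4214 -0.0377  0.0349] 6.55 3968
block [ 0.6504 -0.017   0.0347] 4.68 4168
bar [ 0.5181 -0.0561  0.0628] dir 4.46 [0.016 0.078 0.006]
k2 218 89
block [ 0.4207 -0.0363  0.0349] 3.91 4007
block [ 0.6504 -0.0143  0.0347] 4.38 3817
(500, 800, 3)
(500, 800, 3)
 t21.2 w0.0598 g0.0 F [0.3 0.4 0.3] p [ 0.5141 -0.0349  0.1297]
```

View pics/k1.png

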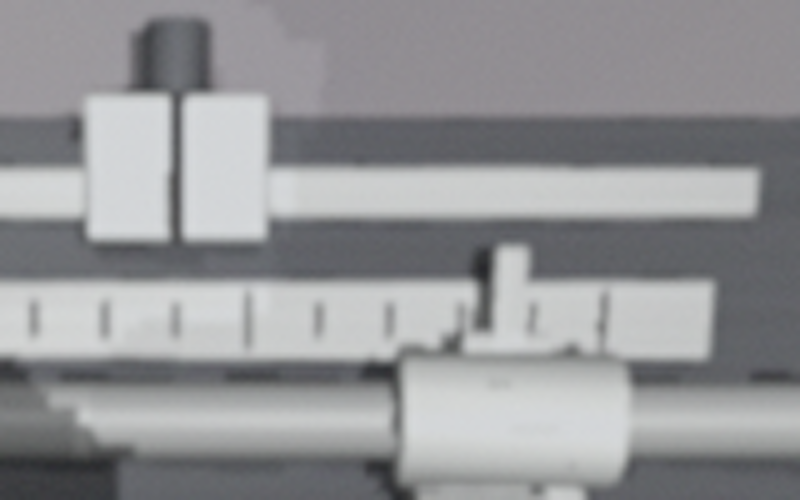

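View pics/k2.png

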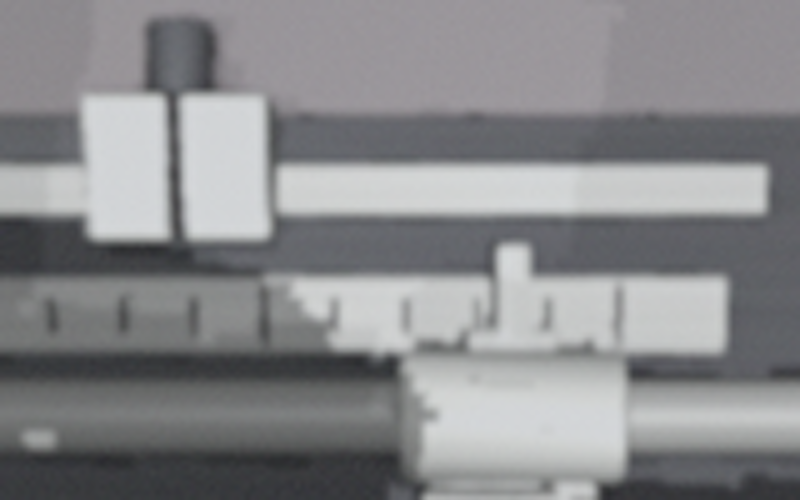

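Both crops show the index line's near end at about (176,241) and the pointer tip at (513,245). Triangulating these gives the travel.

```bash
python3 - <<'E'
from h import *
import pickle
a=pickle.load(open("k1.pkl","rb"));b=pickle.load(open("k2.pkl","rb"))
f=lambda p,o:[(p[0]+.5)/5-.5+o[0],(p[1]+.5)/5-.5+o[1]]
A=(277,79);B=(218,89)
L=tri(a,f((176,241),A),b,f((177,241),B));Q=tri(a,f((513,246),A),b,f((514,244),B));print(L,Q)
for c,o,l,p in((a,A,(176,241),(513,246)),(b,B,(177,241),(514,244))):
    d=(atz(c,[f(p,o)],.022)-atz(c,[f(l,o)],.022))[0];P=atz(c,[f(l,o)],.022)[0]
    for y in(3.9,4.45,5): print(y,"travel",(d[0]*np.cos(np.radians(y))+d[1]*np.sin(np.radians(y))).round(4),d.round(4),P.round(4))
# yaw from the block edge pixels (rail line across) and full-view end-block centres in wA
c=pickle.load(open("wA.pkl","rb"));P=cloud(c)
C=[]
for x0 in(.42,.651):
    m=((P[...,2]>.032)&(P[...,2]<.038)&(abs(P[...,0]-x0)<.03)&(abs(P[...,1]+.06)<.11))
    r=cv2.minAreaRect(P[m][:,:2].astype(np.float32)*1000);print(r)
E
```

```text
(array([0.46633333, 0.02970347, 0.0231097 ]), np.float64(0.00018638098455448453)) (array([0.51117494, 0.03276329, 0.0212759 ]), np.float64(1.6756329560152392e-05))
3.9 travel 0.0449 [0.0448 0.0029 0.    ] [0.4663 0.0298 0.022 ]
4.45 travel 0.0449 [0.0448 0.0029 0.    ] [0.4663 0.0298 0.022 ]
5 travel 0.0448 [0.0448 0.0029 0.    ] [0.4663 0.0298 0.022 ]
3.9 travel 0.0451 [0.045  0.0032 0.    ] [0.4662 0.0296 0.022 ]
4.45 travel 0.0451 [0.045  0.0032 0.    ] [0.4662 0.0296 0.022 ]
5 travel 0.0451 [0.045  0.0032 0.    ] [0.4662 0.0296 0.022 ]
((418.5142822265625, -69.63590240478516), (27.796262741088867, 170.33773803710938), 4.483451843261719)
((653.316650390625, -49.59819793701172), (19.643875122070312, 166.2918701171875), 4.388561725616455)
```

```bash
python3 - <<'E'
from h import *
import pickle
psi=np.pi/2+np.radians(4.43);hx=np.array([np.cos(psi-np.pi/2),np.sin(psi-np.pi/2),0])
b=np.array([.5187,-.0618,.041])
manip.set_gripper(.05); manip.move_pose(b+[0,0,.06],rot(psi)); manip.move_linear(b,.1); st("at bar")
manip.set_gripper(0,50); s0=st("grip")
manip.move_linear(b-hx*.045,.06); manip.dwell(.3); s=st("pulled"); print("travel",(s0["tool_pos"]-s["tool_pos"])@hx)
c=cap("wrist");pickle.dump(c,open("f1.pkl","wb"))
uv=proj(c,[[.466,.0315,.022]])[0];u0,v0=int(uv[0])-50,max(0,int(uv[1])-40);print(u0,v0,uv)
cv2.imwrite("pics/f1.png",cv2.resize(c["image"][v0:v0+80,u0:u0+100],None,fx=7,fy=7,interpolation=cv2.INTER_CUBIC))
E
```

```text
at bar t22.6 w0.0496 g0.0 F [-0.3  0.   0.3] p [ 0.5192 -0.0617  0.0415]
grip t23.3 w0.0103 g50.0 F [-1.4  0.4  2.1] p [ 0.5186 -0.0618  0.041 ]
pulled t24.5 w0.0102 g50.0 F [ 8.9  1.2 -9.2] p [ 0.4769 -0.0652  0.0412]
travel 0.04188182786240582
257 23 [307.60626357  63.83463857]
```

View pics/f1.png

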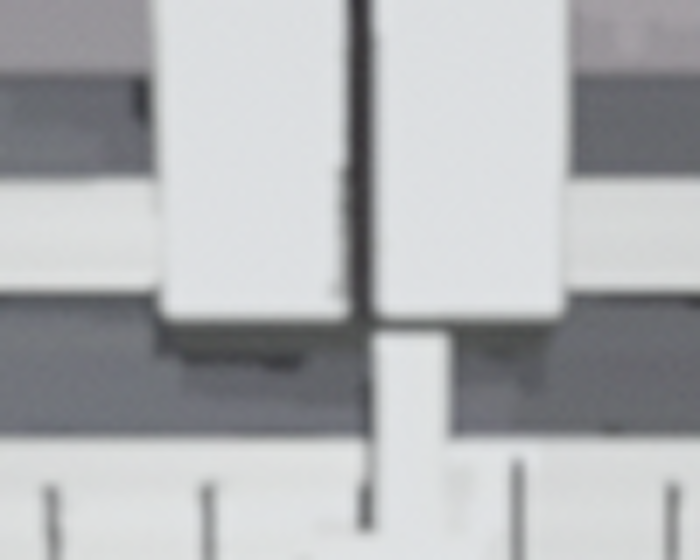

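The pointer centre is at crop x≈411 and the line at ≈362, at about 17 px/mm. That leaves 2.9 mm to pull, which agrees with the 41.9 mm travelled of 45.

```bash
python3 - <<'E'
from h import *
import pickle
psi=np.pi/2+np.radians(4.43);hx=np.array([np.cos(psi-np.pi/2),np.sin(psi-np.pi/2),0])
b=np.array([.5187,-.0618,.041])
s0=st("0")
manip.move_linear(b-hx*.048,.03)
for i in range(4): manip.dwell(.4); s=st("pulled"); print("moved",(s0["tool_pos"]-s["tool_pos"])@hx)
c=cap("wrist");pickle.dump(c,open("f2.pkl","wb"))
uv=proj(c,[[.466,.0315,.022]])[0];u0,v0=int(uv[0])-50,max(0,int(uv[1])-40);print(u0,v0,uv)
cv2.imwrite("pics/f2.png",cv2.resize(c["image"][v0:v0+80,u0:u0+100],None,fx=7,fy=7,interpolation=cv2.INTER_CUBIC))
E
```

```text
0 t24.5 w0.0099 g50.0 F [  9.3   0.8 -10.6] p [ 0.4769 -0.0652  0.0411]
pulled t25.2 w0.0105 g50.0 F [  9.7   1.5 -10.7] p [ 0.474  -0.0654  0.0412]
moved 0.002897379069884242
pulled t25.6 w0.0102 g50.0 F [ 10.5   1.3 -10.1] p [ 0.474  -0.0654  0.0412]
moved 0.002877508816643022
pulled t26.0 w0.0103 g50.0 F [  9.4   1.3 -11.1] p [ 0.474  -0.0654  0.0412]
moved 0.0028960961269823343
pulled t26.4 w0.0100 g50.0 F [ 10.8   1.  -10.1] p [ 0.4741 -0.0654  0.0412]
moved 0.0028672528594924536
264 23 [314.4639924   63.80914283]
```

View pics/f2.png

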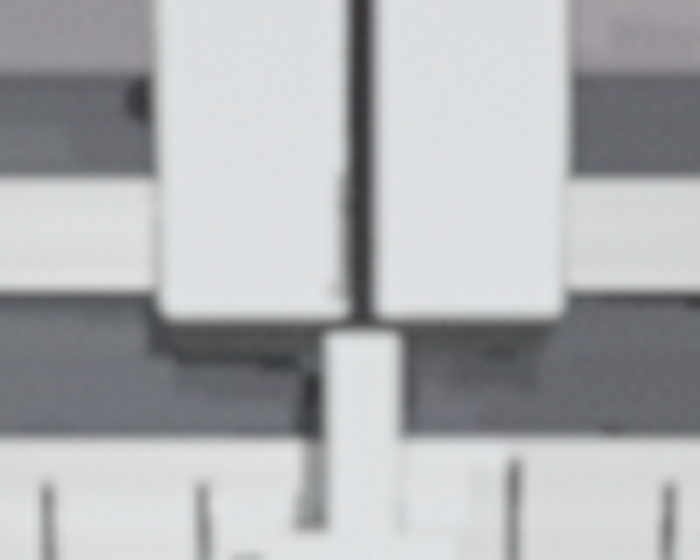

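The pointer is centred at x≈363 and the line at ≈361, so they agree within about 0.1 mm, and the pull holds steady. Handing in.

```bash
python3 -c "
from h import *
print(order.close_job())"
```

```text
the job is handed in; nothing more can be done
None
```

The job is handed in at about 26 s on the robot's clock: the medium cup is nested in the large one and the small in the medium, and the jaw is held with its pointer about 0.1 mm from the index line.

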